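Load the sanding jig and hold its stop arm at the mark

ROBOT

A 6-joint arm with a two-finger parallel gripper is mounted at the origin on the work surface. World frame = base frame: x ahead of the robot, y to its left, z up, the work surface at z = 0. Lengths are in mm, angles in degrees, forces in N, time in s.
With the tool pointing down it reaches from about 325 to 925 mm from the base axis. Payload 3.1 kg.
Tool frame: the origin (TCP) lies at the very end of the fingers, on their centre line; the grasp point (between the pads) lies grasp_offset behind it (grasp_offset is the distance from the TCP to the grasp point, in mm); z points along the fingers, x is the direction in which the jaws open and shut, and the axes are right-handed (so a half turn about z gives the same grasp; the last joint's range is limited). The gripper opens to 85 mm and grips with 20 to 120 N. Pads are 22 mm wide; open, the fingers measure 114 mm over their backs; the gripper's body (76 mm by 85 mm) begins 54 mm behind the grasp point. The pads swing forward as they close: fully open they stand 13 mm farther back than shut.
Start: joints at [61.582, 12.427, 92.441, -0, 75.132, -6.429], TCP at [234.012, 579.549, 194.1] pointing down, gripper open.
Joint ranges: [-157.48, 157.48], [-44.54, 120.13], [17.64, 146.25], [-64.5, 244.5], [7.68, 150.69], [-147.95, 147.95]. Speed limits (degrees/s): [159.86, 159.86, 180, 180, 180, 180].

INTERFACE

Orientations are given as [roll, pitch, yaw] about the fixed x, y, z axes, in that order (R = Rz(yaw) Ry(pitch) Rx(roll)).
In Python, from station import * gives the robot as it stands. Calls block until the motion is done:
- goto(position, orientation): joint-space move of the TCP to a pose.
- move_l(position, attitude=None, speed=150): straight line of the TCP; attitude=None keeps the orientation; speed is the mean speed in mm/s.
- move_j(angles): joint-space move.
- grip(opening, squeeze=None): finger opening in mm; squeeze is the grip in N (None keeps the last); returns when the fingers have stopped.
- wait(seconds).
- solve_ik(position, orientation): joint angles nearest the present ones, or None.
- get_obs(): the state.
- get_image(name): name is "side" or "top" or "wrist"; returns the picture (400x640x3 uint8, red, green, blue); there is no depth.
- get_calibration(name): a dict with "fx", "fy", "cx", "cy" (pixels), "R" (3x3) and "t" (3): a world point X has camera coordinates R X + t; the wrist camera has in their place "mount" (4x4, takes a point from camera to tool coordinates, whose origin is the TCP and whose axes are the tool frame's). Camera axes: x right, y down, z forward; pixel columns grow to the right and rows downward; lengths in mm; the calibration is good to about 2 mm. A picture is of the moment at which its call begins: read the wrist's pose just before it. get_calibration takes no time and is no camera call.
A pose or a line that the arm cannot do raises Unreachable and nothing moves.
- sign_off(): hands the job in, once; it reports no verdict.
Trained networks look in the newest picture that a camera, given by its name, has taken for a name from the list of things; names that differ only in an ending like _2 or _b are one class to them, and where a whole thing is asked for, a point or a joint stands for the part that bears it (a point fixed in the world has none). Each returns a list of dicts, best first, with "score" (0 to 1); they miss things now and then, are a little off and sometimes report something else, mostly with a low value. They report only what shows in the picture. A call takes as long as a camera call. They do not tell look-alikes from the thing itself.
- spot_in(name, camera): "extent" ([centre column, centre row, width, height] in pixels, round what is visible of it).
- regions_of(name, camera): "region" (400x640 bool, what is visible of it) and "extent" ([centre column, centre row, width, height] in pixels, round what is visible of it).
The state is a dict: "t": time; "joint_pos": joint angles; "qvel": joint speeds; "effort": joint torques, N m; "tcp_pos": TCP position; "ee_rot": TCP orientation; "wrist_force": force on the tool from outside, world axes, zero at the start; "moment": the same for the moment, N m; "grip_width": finger opening in mm.
Only numpy, scipy, OpenCV 4.12 (cv2) and the standard library are available. Lean on these libraries where they do the work, as an engineer would, in place of code of your own. Each camera call takes 0.05 s, during which the arm holds its last target.

TASK

Make the sanding jig ready: stand one of the spare wooden rounds from the green tray upright and fully home in each empty pocket, leaving the rounds that are already in their pockets, the last spare and everything else on the bench as they are. Then push the red lock button fully down, take the stop arm by its orange grip and draw it out along the scale until its red pointer is level with the line on the yellow clip (within one 5 mm division). The arm is sprung, so finish while still holding it there by the grip, steady: do not let go at the end.

Things in the scene. Friction and masses are not known exactly. Their poses are not given: they have to be found in the camera images.
- jig: sanding jig: fixed wooden board 220 (x) x 360 (y) x 8 mm, origin at the centre of its underside. In its frame: pocket row at x = -65 mm; blue square tube (30 mm wide, top 42 mm above the bench) along x = +30 mm, y = 0 to 180 mm; the aluminium stop arm slides out of its mouth to -y; white scale with 5 mm divisions along x = +80 mm, 12 mm above the bench.
- pocket_a: dark wooden block 52 x 52 x 20 mm, fixed on the jig, with a round pocket 44 mm across, 16 mm deep, mouth bevelled 3 mm. One of four in a row along the jig y, 54 mm apart, in any order; two hold a round at the start, two are empty. Axes those of the jig. Origin: centre of its underside, 8 mm above the bench; pocket floor 4 mm and mouth 20 mm above the origin.
- pocket_b: dark wooden block 52 x 52 x 20 mm, fixed on the jig, with a round pocket 44 mm across, 16 mm deep, mouth bevelled 3 mm. One of four in a row along the jig y, 54 mm apart, in any order; two hold a round at the start, two are empty. Axes those of the jig. Origin: centre of its underside, 8 mm above the bench; pocket floor 4 mm and mouth 20 mm above the origin.
- pocket_c: dark wooden block 52 x 52 x 20 mm, fixed on the jig, with a round pocket 44 mm across, 16 mm deep, mouth bevelled 3 mm. One of four in a row along the jig y, 54 mm apart, in any order; two hold a round at the start, two are empty. Axes those of the jig. Origin: centre of its underside, 8 mm above the bench; pocket floor 4 mm and mouth 20 mm above the origin.
- pocket_d: dark wooden block 52 x 52 x 20 mm, fixed on the jig, with a round pocket 44 mm across, 16 mm deep, mouth bevelled 3 mm. One of four in a row along the jig y, 54 mm apart, in any order; two hold a round at the start, two are empty. Axes those of the jig. Origin: centre of its underside, 8 mm above the bench; pocket floor 4 mm and mouth 20 mm above the origin.
- round_1: pale wooden round (solid upright cylinder), 38 mm diameter, 50 mm tall, edges bevelled 2 mm, about 45 g. Origin: centre of its underside, z up along its axis. Two of the five stand in pockets at the start (bottom 12 mm and top 62 mm above the bench) and the three others are the spares, standing in the tray.
- round_2: pale wooden round (solid upright cylinder), 38 mm diameter, 50 mm tall, edges bevelled 2 mm, about 45 g. Origin: centre of its underside, z up along its axis. Two of the five stand in pockets at the start (bottom 12 mm and top 62 mm above the bench) and the three others are the spares, standing in the tray.
- round_3: pale wooden round (solid upright cylinder), 38 mm diameter, 50 mm tall, edges bevelled 2 mm, about 45 g. Origin: centre of its underside, z up along its axis. Two of the five stand in pockets at the start (bottom 12 mm and top 62 mm above the bench) and the three others are the spares, standing in the tray.
- round_4: pale wooden round (solid upright cylinder), 38 mm diameter, 50 mm tall, edges bevelled 2 mm, about 45 g. Origin: centre of its underside, z up along its axis. Two of the five stand in pockets at the start (bottom 12 mm and top 62 mm above the bench) and the three others are the spares, standing in the tray.
- round_5: pale wooden round (solid upright cylinder), 38 mm diameter, 50 mm tall, edges bevelled 2 mm, about 45 g. Origin: centre of its underside, z up along its axis. Two of the five stand in pockets at the start (bottom 12 mm and top 62 mm above the bench) and the three others are the spares, standing in the tray.
- tray: fixed green tray, 210 (x) x 90 (y) mm, walls 12 mm high, 4 mm thick, inner floor 4 mm above the bench; origin at the centre of its underside. The spares stand in a line along its x, about 62 mm apart, up to 12 mm off its centre line. It is left or right of the jig; a cardboard box of offcuts (200 x 90 mm, 65 mm high) is on the other side.
- lock (a joint): the red round lock button (27 mm diameter) on top of the tube: 0 m is up (arm locked), 0.008 m is fully down. It moves straight down against about 4 N and stays down by itself where it is left; the arm is free when it is at least 0.0065 m down.
- lock_top (a point): centre of the top face of the lock button, 58 mm above the bench when up, 50 mm when down. It stands in a square black collar, 38 mm outside, whose rim is 48 mm above the bench.
- stop_arm (a joint): extension of the stop arm in m: 0 is home (in which it is locked at the start, with about 1.5 mm of play), 0.165 the end of travel. Extending moves it along -y of the jig. A spring inside pulls it home with 1.2 N at 0 to 3 N at 0.15 m, and it slides home if let go.
- grip (a point): middle of the upright orange grip on the outer end of the stop arm: a post 22 mm (across the arm) x 24 mm (along the arm), from 38 to 92 mm above the bench, this point 68 mm above the bench and moving with the arm. The axes are those of the jig.
- pointer (a point): tip of the thin red pointer (3 mm wide) which sticks out from the foot of the orange grip towards +x of the jig, over the scale; it has the same jig y as the grip's middle and moves with the arm.
- clip: small yellow clip (12 mm wide along the scale) with a black line across its middle, fixed on the outer (+x) edge of the scale; it marks the wanted setting, 70 to 140 mm out from where the pointer starts. Axes those of the jig; origin on its middle line, 8 mm above the bench: the arm is at the mark when pointer and clip have the same jig y.
- sanding_block: bystander: cork block 34 x 56 x 24 mm lying on the jig board; origin at the centre of its underside.
- disc_stack: bystander: stack of wooden discs 120 mm across, 72 mm high, behind the jig; origin at its underside.
- glue: bystander: yellow bottle 52 mm across, 150 mm high, behind the jig; origin at its underside.
- mug: bystander: blue mug 80 mm across, 90 mm high (handle on its +y side), back left; origin at its underside.
Mind the look-alikes: they are no part of the job. Leave any black or purple look-alike of the round_3 alone.

How it is judged (in metres and radians):
On the way, in this order (a step that is already met when the one before it is completed fails the run):
1. each empty pocket holds a spare round, upright, fully home and let go (((horizontal distance between round_3 and pocket_b below 0.006 m and z of round_3 in the frame of pocket_b below 0.008 m and angle between round_3's own z axis and vertical below 0.12 rad and contact force between the fingers and round_3 below 0.3 N and linear speed of round_3 below 0.03 m/s) or (horizontal distance between round_4 and pocket_b below 0.006 m and z of round_4 in the frame of pocket_b below 0.008 m and angle between round_4's own z axis and vertical below 0.12 rad and contact force between the fingers and round_4 below 0.3 N and linear speed of round_4 below 0.03 m/s) or (horizontal distance between round_5 and pocket_b below 0.006 m and z of round_5 in the frame of pocket_b below 0.008 m and angle between round_5's own z axis and vertical below 0.12 rad and contact force between the fingers and round_5 below 0.3 N and linear speed of round_5 below 0.03 m/s)) and ((horizontal distance between round_3 and pocket_d below 0.006 m and z of round_3 in the frame of pocket_d below 0.008 m and angle between round_3's own z axis and vertical below 0.12 rad and contact force between the fingers and round_3 below 0.3 N and linear speed of round_3 below 0.03 m/s) or (horizontal distance between round_4 and pocket_d below 0.006 m and z of round_4 in the frame of pocket_d below 0.008 m and angle between round_4's own z axis and vertical below 0.12 rad and contact force between the fingers and round_4 below 0.3 N and linear speed of round_4 below 0.03 m/s) or (horizontal distance between round_5 and pocket_d below 0.006 m and z of round_5 in the frame of pocket_d below 0.008 m and angle between round_5's own z axis and vertical below 0.12 rad and contact force between the fingers and round_5 below 0.3 N and linear speed of round_5 below 0.03 m/s))), for 0.2 s.
2. the lock button is pushed down (value of joint lock above 0.0065 m), for 0.1 s.
3. the arm is drawn out to the clip by its grip (y of pointer in the frame of clip between -0.005 and 0.005 m and contact force between the fingers and stop_arm above 1 N), for 0.3 s.
At the end, for the whole second after the job is handed in: Fingers still hold the arm (over 1 N) at rest, pointer within 5 mm of the clip line along the scale, lock button down 6.5 mm or more; all four pockets hold an upright, untouched round within 6 mm of centre and 4 mm of the pocket floor; the last spare stands upright (within 0.15 rad) (all of step 1 and all of step 3 and horizontal distance between round_1 and pocket_a below 0.006 m and z of round_1 in the frame of pocket_a below 0.008 m and angle between each of round_1, round_2's own z axis and vertical below 0.12 rad and contact force between the fingers and round_1 below 0.3 N and linear speed of each of round_1, round_2 below 0.03 m/s and horizontal distance between round_2 and pocket_c below 0.006 m and z of round_2 in the frame of pocket_c below 0.008 m and contact force between the fingers and round_2 below 0.3 N and angle between each of round_3, round_4, round_5's own z axis and vertical below 0.15 rad and height (world z) of each of round_3, round_4, round_5 below 0.03 m and value of joint lock above 0.0065 m and velocity of joint stop_arm between -0.01 and 0.01 m/s); the arm keeps its last pose, push and grip.
It fails at once if a round that was already in a pocket is lifted or shifted more than 10 mm (distance of any of round_1, round_2 from where it was at the start of the episode above 0.01 m).
It fails at once if a bystander is moved more than 25 mm (distance of any of sanding_block, disc_stack, glue, mug from where it was at the start of the episode above 0.025 m).
It also fails if it takes over 72 s, if anything falls off the work surface, if the arm or the gripper's body presses on something with over 40 N, if the wrist force passes 120 N, or if a joint passes its speed limit or range.

## Working session

There is one attempt and no reset: what is moved stays moved. The work goes in short steps, each a Python script; the robot and the scene stay as the last script left them, time stands still between calls to the robot, and variables do not carry over. Pictures are saved under pics/ and viewed, and the job is handed in when it is done.

```bash
ls; mkdir -p pics; python3 - <<'E'
from station import *
import cv2
for n in ("top","side","wrist"):
    im=get_image(n); cv2.imwrite(f"pics/{n}0.png",im[:,:,::-1])
o=get_obs(); print(o)
for n in ("top","side","wrist"): print(get_calibration(n))
try: print(grasp_offset)
except Exception as e: print(e)
E
```

```text
pics
{'t': 0.15, 'joint_pos': array([ 6.15818959e+01,  1.24658029e+01,  9.25084660e+01,  1.13784925e-03,
        7.51318864e+01, -6.42887507e+00]), 'qvel': array([-0.01128038, -0.15619072, -0.18394597, -0.00156189,  0.14289514,
       -0.00515445]), 'effort': array([ 1.58937615e-03, -3.97444725e+01, -3.04415095e+01, -9.83269410e-05,
        5.79678890e-03,  2.83488168e-05]), 'tcp_pos': array([233.66505106, 578.93113255, 193.06933793]), 'ee_rot': array([-1.79987022e+02,  1.05364635e-01,  6.80104900e+01]), 'wrist_force': array([-0.07140786,  0.43931614, -0.08881854]), 'moment': array([ 0.0297667 ,  0.01961187, -0.01573056]), 'grip_width': 85.75825952782355}
{'fx': 410.74197973704884, 'fy': 410.74197973704884, 'cx': 325.24784604613023, 'cy': 200.55038669202767, 'R': array([[-2.14963473e-02, -9.99768901e-01,  2.27826420e-04],
       [-9.97924583e-01,  2.14428555e-02, -6.07184583e-02],
       [ 6.06995411e-02, -1.53257865e-03, -9.98154906e-01]]), 't': array([  33.46190654,  544.43533192, 1312.01627459])}
{'fx': 495.3439920247333, 'fy': 495.3439920247333, 'cx': 321.23070580099585, 'cy': 196.21584825794832, 'R': array([[ 0.79168948, -0.61054755, -0.02143498],
       [-0.40062697, -0.49235993, -0.77270935],
       [ 0.46122207,  0.62033329, -0.63439799]]), 't': array([-444.93309482,  283.0688361 ,  998.10806008])}
{'fx': 292.1229035659567, 'fy': 292.1229035659567, 'cx': 322.24522173709636, 'cy': 199.82013216201275, 'mount': array([[ 9.99999784e-01, -1.33781717e-04,  6.43904170e-04,
         6.34095010e-01],
       [-7.29093900e-05,  9.50503773e-01,  3.10713007e-01,
        -7.97264929e+01],
       [-6.53601062e-04, -3.10712987e-01,  9.50503557e-01,
        -1.79963333e+02],
       [ 0.00000000e+00,  0.00000000e+00,  0.00000000e+00,
         1.00000000e+00]])}
18.700000000000003
```

View pics/top0.png

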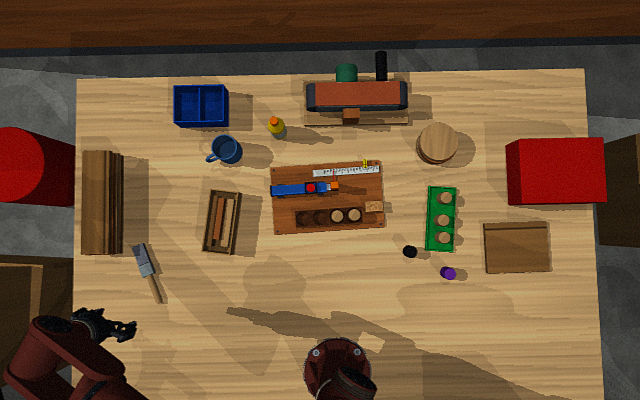

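View pics/side0.png

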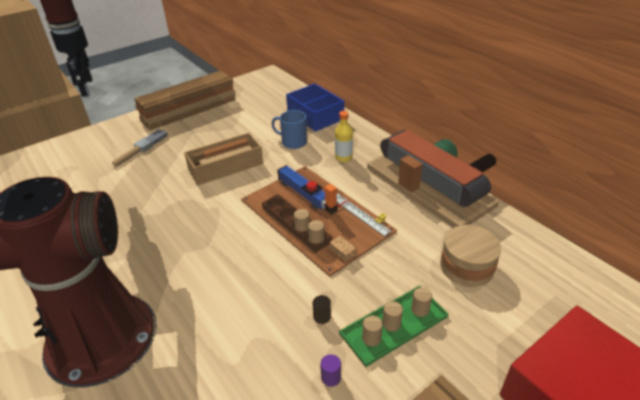

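View pics/wrist0.png

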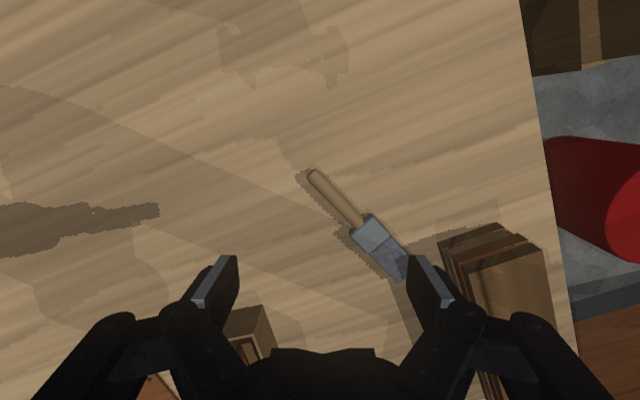

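The top picture shows the jig with empty pockets at about (304,218) and (320,217), and filled ones at (337,215) and (353,215). The green tray is on the right, with pale spares at (445,198), (443,220) and (442,238).

What could be taken for a spare:
- Black cylinder at (410,252): leave.
- Purple cylinder at (448,273): leave.
- The two pale rounds already in pockets: leave.

I choose the pale rounds in the green tray and will check that choice in a close crop.

```bash
cat > h.py <<'E'
from station import *
import numpy as np, cv2
from scipy.spatial.transform import Rotation as Ro
def snap(n,name=None):
    o=get_obs(); im=get_image(n)
    if name: cv2.imwrite("pics/"+name+".png",im[:,:,::-1])
    return im,o
def cam(n,o=None):
    c=get_calibration(n)
    if "R" in c:
        R=c["R"];C=-R.T@c["t"];Rw=R.T
    else:
        A=Ro.from_euler("xyz",o["ee_rot"],degrees=True).as_matrix()
        M=c["mount"];Rw=A@M[:3,:3];C=A@M[:3,3]+o["tcp_pos"]
    return c,Rw,C
def unproj(n,px,z,o=None):
    c,Rw,C=cam(n,o)
    d=Rw@np.array([(px[0]-c["cx"])/c["fx"],(px[1]-c["cy"])/c["fy"],1])
    return C+d*(z-C[2])/d[2]
def proj(n,X,o=None):
    c,Rw,C=cam(n,o)
    p=Rw.T@(np.array(X)-C); return np.array([c["fx"]*p[0]/p[2]+c["cx"],c["fy"]*p[1]/p[2]+c["cy"]])
E
python3 - <<'E'
from h import *
np.set_printoptions(precision=1,suppress=True)
for nm,px,z in [("e1",(304,218),28),("e2",(320,217),28),("r1",(337,215),62),("r2",(353,215),62),("s1",(445,198),54),("s2",(443,220),54),("s3",(442,238),54),("lock",(311,188),58),("grip",(335,185),92),("clip",(366,163),12),("j1",(272,168),8),("j2",(275,235),8),("j3",(384,226),8),("j4",(381,160),8)]:
    print(nm,unproj("top",px,z))
j=solve_ik([480,0,330],[180,0,-90]);print(j)
j=solve_ik([480,0,330],[180,0,90]);print(j)
E
```

```text
e1 [489.9  90.9  28. ]
e2 [492.   39.7  28. ]
r1 [496.4 -13.8  62. ]
r2 [495.3 -63.7  62. ]
s1 [ 542.7 -354.8   54. ]
s2 [ 473.8 -345.9   54. ]
s3 [ 417.7 -340.6   54. ]
lock [582.9  65.7  58. ]
grip [587.4  -9.   92. ]
clip [ 665.2 -113.9   12. ]
j1 [655.9 193.6   8. ]
j2 [437.3 186.8   8. ]
j3 [ 458.8 -167.     8. ]
j4 [ 674.6 -163.7    8. ]
[ -8.4 -10.4 101.2  -0.   89.1  81.6]
[ -8.4 -10.4 101.2   0.   89.1 -98.4]
```

```bash
python3 - <<'E'
from h import *
np.set_printoptions(precision=1,suppress=True)
goto([470,10,240],[180,0,90]); wait(.3)
im,o=snap("wrist","w1"); print(o["tcp_pos"],o["ee_rot"],o["t"])
for n in ["round_1","pocket_a","lock_top","grip","clip","pointer","jig"]:
    print(n,[(round(r["score"],2),np.array(r["extent"])) for r in spot_in(n,"wrist")])
goto([440,-340,200],[180,0,90]); wait(.3)
im,o=snap("wrist","w2"); print(o["tcp_pos"],o["ee_rot"],o["t"])
for n in ["round_1","tray"]:
    print(n,[(round(r["score"],2),np.array(r["extent"])) for r in spot_in(n,"wrist")])
E
```

```text
[470.   10.4 239.9] [-180.   -0.   90.] 2.6583
round_1 [(0.97, array([ 60. , 169.3,  54.6,  28.4])), (0.83, array([123.6,  91.8,  54.2,  30.1])), (0.67, array([26. , 31.2, 46.5, 37.1])), (0.6, array([307.2, 186.5,  30.3,  36. ])), (0.58, array([ 66.2, 219.8,  51.9,  35.9])), (0.57, array([267.6, 189. ,  30.5,  32.6])), (0.38, array([326.2, 213.9, 249.8, 143.9]))]
pocket_a [(0.87, array([346.8, 179.9,  33.5,  40.8])), (0.69, array([307.2, 181.6,  43.6,  40.6])), (0.69, array([386.7, 179.4,  36.6,  36. ])), (0.57, array([267.8, 184.7,  44.5,  35.5])), (0.3, array([250.9, 285. ,  11.9,  16.2]))]
lock_top [(0.81, array([366.3, 251.1,  19.6,  21.1]))]
grip [(0.77, array([318.2, 256.1,  28. ,  44.5]))]
clip [(0.56, array([223.9, 204.2,  52.9,  31.7])), (0.53, array([251.6, 287.2,   9.5,  19.6])), (0.44, array([327.6, 214.4, 257.8, 145.9]))]
pointer [(0.79, array([315.2, 255.2,  28. ,  42.9]))]
jig [(0.62, array([327.6, 214.1, 255.8, 147.6]))]
[ 440.5 -339.2  200.3] [180.    0.   90.1] 4.6833
round_1 [(0.82, array([316.2, 157.1,  32. ,  37.3])), (0.79, array([310.7, 251.6,  31.4,  40.5])), (0.76, array([544.4, 220.3,  49.4,  42.3])), (0.76, array([319. , 198.9,  25.7,  36.9])), (0.72, array([589.2, 217.2,  57.8,  40.7])), (0.64, array([304. ,  50.5,  37.2,  39.3])), (0.62, array([617.5, 208.7,  40.6,  44.3])), (0.56, array([408.2, 118.6,  40.9,  34.7]))]
tray [(0.7, array([320.9, 192. ,  80.2, 156.3]))]
```

View pics/w1.png

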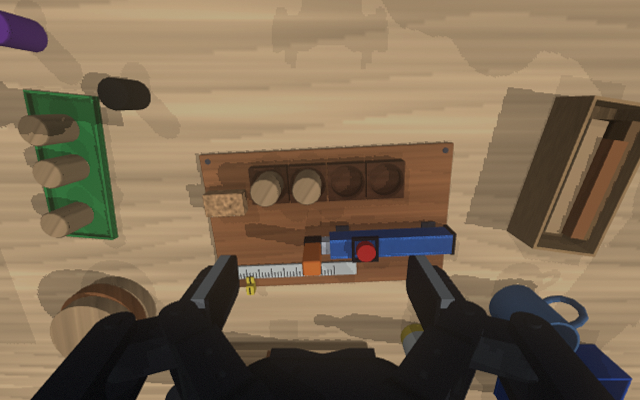

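View pics/w2.png

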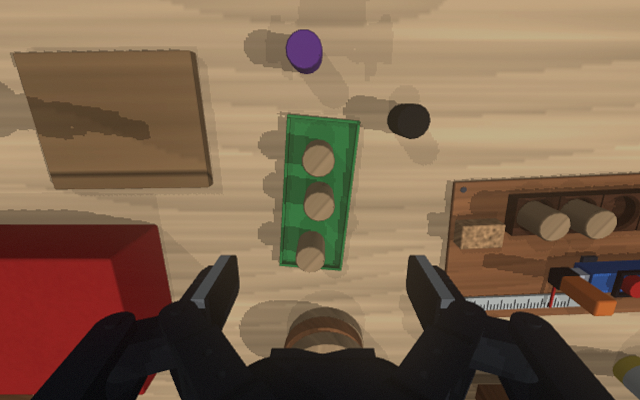

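w2 shows the three pale spares in the tray, with tops at about (318,159), (319,205) and (310,258). The purple (304,50) and black (408,120) look-alikes stand outside it. w1 shows the rounds at (266,188) and (307,186), the empty pockets at (346,181) and (384,179), and the lock at (366,253). Next I'll take close crops.

```bash
python3 - <<'E'
import cv2
im=cv2.imread("pics/w1.png"); cv2.imwrite("pics/c1.png",cv2.resize(im[135:300,190:465],None,fx=2.9,fy=2.9,interpolation=cv2.INTER_CUBIC))
im=cv2.imread("pics/w2.png"); cv2.imwrite("pics/c2.png",cv2.resize(im[105:285,260:380],None,fx=3.3,fy=3.3,interpolation=cv2.INTER_CUBIC))
E
```

```text
(no output)
```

View pics/c1.png

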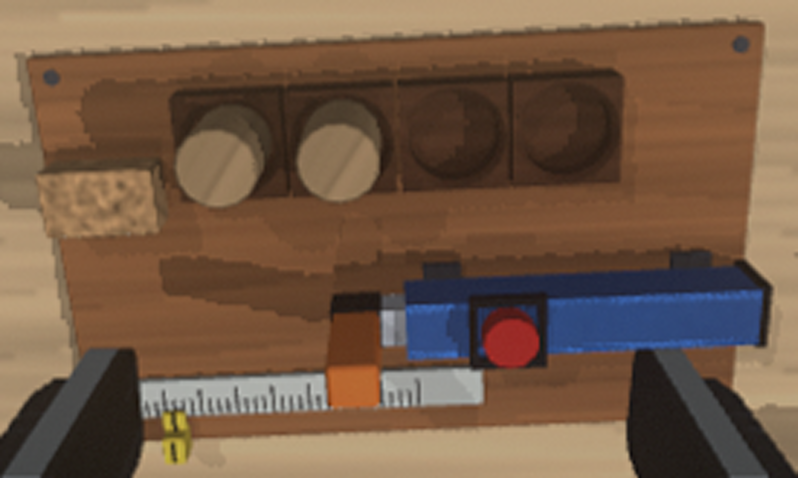

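View pics/c2.png

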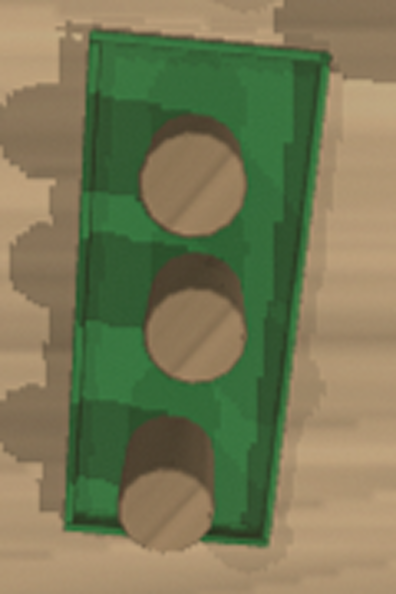

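```bash
python3 - <<'E'
from h import *
np.set_printoptions(precision=1,suppress=True)
o1=dict(tcp_pos=np.array([470,10.4,239.9]),ee_rot=[180,0,90.])
o2=dict(tcp_pos=np.array([440.5,-339.2,200.3]),ee_rot=[180,0,90.1])
for nm,p,z in [("corner -x-y",(28,60),8),("corner -x+y",(763,22),8),("rowTL",(172,95),28),("rowTR",(620,72),28),("rowBR",(620,182),28),("e2",(455,133),28),("e1",(567,127),28),("r2",(219,161),62),("r1",(338,155),62),("lock",(511,337),58),("grip",(354,385),92),("clip",(177,440),14),("tube mouthfar",(405,282),42),("tube far",(745,268),42),("tube m near",(409,359),42),("jig scale",(142,380),12)]:
    print(nm,unproj("wrist",(190+p[0]/2.9,135+p[1]/2.9),z,o1))
for nm,p,z in [("s3",(193,183),54),("s2",(195,333),54),("s1",(167,508),54),("c",(92,32),12),("c",(328,57),12),("c",(68,528),12),("c",(268,543),12)]:
    print(nm,unproj("wrist",(260+p[0]/3.3,105+p[1]/3.3),z,o2))
E
```

```text
corner -x-y [ 459.6 -161.9    8. ]
corner -x+y [441.3 193.8   8. ]
rowTL [472.8 -88.1  28. ]
rowTR [461.9 121.5  28. ]
rowBR [515.7 126.2  28. ]
e2 [491.2  45.4  28. ]
e1 [488.2  98.6  28. ]
r2 [495.1 -61.1  62. ]
r1 [492.4  -8.7  62. ]
lock [583.7  72.1  58. ]
grip [589.1  -1.8  92. ]
clip [ 671.3 -104.    14. ]
tube mouthfar [562.3  21.7  42. ]
tube far [555.  186.4  42. ]
tube m near [604.6  24.1  42. ]
jig scale [ 634.4 -120.8   12. ]
s3 [ 421.1 -342.7   54. ]
s2 [ 475.3 -342.1   54. ]
s1 [ 546.1 -352.8   54. ]
c [ 373.1 -380.1   12. ]
c [ 381.8 -293.1   12. ]
c [ 579.7 -397.7   12. ]
c [ 587.  -310.8   12. ]
```

```bash
python3 - <<'E'
from h import *
np.set_printoptions(precision=1,suppress=True)
goto([470,-344,120],[180,0,85]); wait(.3)
im,o=snap("wrist","w3"); print(o["tcp_pos"],o["ee_rot"],o["t"])
for r in spot_in("round_1","wrist"): print(r["score"],np.array(r["extent"]))
for p in ([421,-342.7,54],[475.3,-342.1,54]): print(proj("wrist",p,o))
E
```

```text
[ 470.8 -345.2  122.4] [179.8   0.1  85. ] 5.5667
0.93 [325.9 196.3  40.1  46.4]
0.9 [612.2 198.5  51.   48.6]
0.73 [321.6 261.9  38.4  53.5]
0.66 [317.5 140.7  42.4  47.4]
0.63 [289.4  16.1  51.1  30.2]
0.6 [435.5  74.1  63.8  50.4]
[319.3 141.3]
[325.4 202.2]
```

View pics/w3.png

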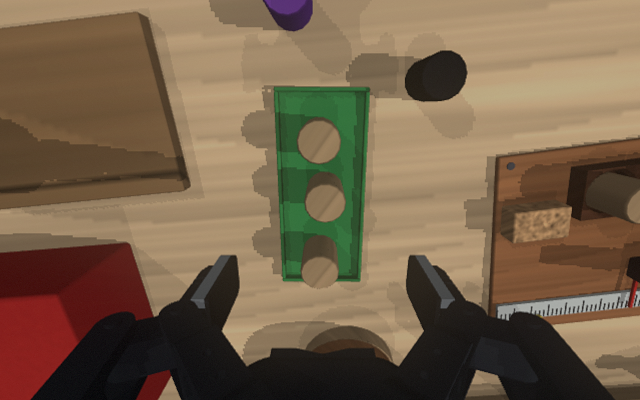

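The close crop w3 confirms that the spares are plain pale wood in the tray, with tops at (319,142) and (325,203), as predicted. The black and purple look-alikes are outside the tray. Next is a close look at the empty pockets with the jaws along jig x.

```bash
python3 - <<'E'
from h import *
np.set_printoptions(precision=1,suppress=True)
goto([490,45,130],[180,0,2.9]); wait(.3)
im,o=snap("wrist","w4"); print(o["tcp_pos"],o["ee_rot"],o["t"])
P={"e1":[488.3,98.8,28],"e2":[491,45.2,28],"r1":[493.5,-8.7,62]}
for k,p in P.items(): print(k,proj("wrist",p,o))
cv2.imwrite("pics/c4.png",cv2.resize(im[50:300,200:450,::-1],None,fx=2.4,fy=2.4,interpolation=cv2.INTER_CUBIC))
E
```

```text
[490.1  44.7 130. ] [180.    0.    2.9] 7.8167
e1 [322.9 133.6]
e2 [322.9 188.3]
r1 [322.6 252.8]
```

View pics/c4.png

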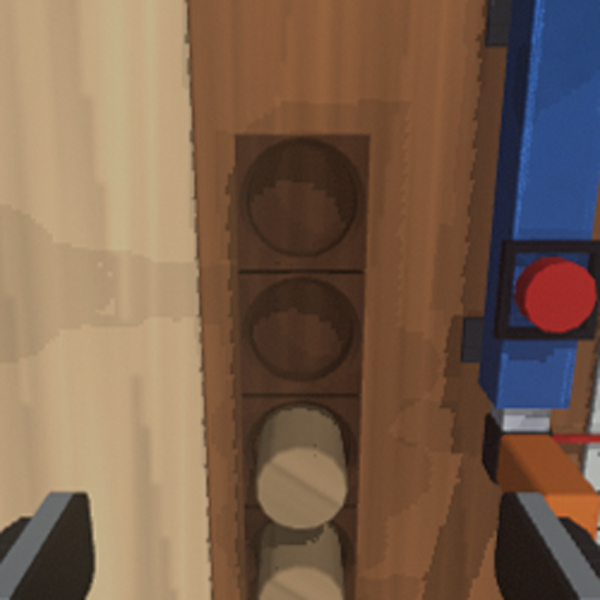

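```bash
python3 - <<'E'
from h import *
np.set_printoptions(precision=1,suppress=True)
goto([478,-342,140],[180,0,85]); grip(62,30)
move_l([478,-342,21],speed=120); wait(.1)
g=grip(20,30); o=get_obs(); print(o["grip_width"],o["wrist_force"],o["tcp_pos"])
move_l([478,-342,140],speed=150); wait(.2)
im,o=snap("wrist","w5"); print(o["tcp_pos"],o["grip_width"],o["t"])
print(proj("wrist",o["tcp_pos"]+[0,0,37],o))
cv2.imwrite("pics/c5.png",cv2.resize(im[100:400,200:450,::-1],None,fx=2,fy=2))
E
```

```text
20.30405511818107 [-0.   0.7  0. ] [ 478. -342.   21.]
[ 477.2 -341.3  138.5] 19.9990300483511 12.9333
[321.2 256.4]
```

View pics/c5.png

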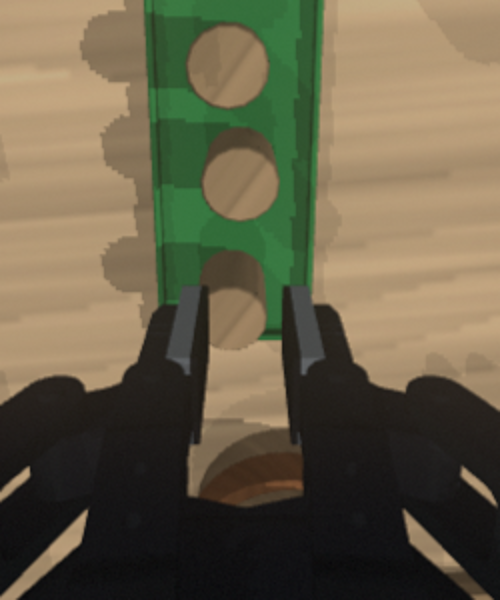

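```bash
python3 - <<'E'
from h import *
np.set_printoptions(precision=1,suppress=True)
im,o=snap("wrist"); print(o["tcp_pos"],o["ee_rot"],o["grip_width"])
for p in [(314,133.5),(320,192),(316,260)]:
    print(unproj("wrist",p,54,o), unproj("wrist",p,4,o))
print(proj("wrist",o["tcp_pos"],o))
print(proj("wrist",[478,-342,54],o))
im,o=snap("top"); cv2.imwrite("pics/t6.png",cv2.resize(im[170:290,380:520,::-1],None,fx=5,fy=5))
im,o=snap("side"); cv2.imwrite("pics/s6.png",cv2.resize(im[220:400,260:500,::-1],None,fx=3,fy=3))
E
```

```text
[ 477.4 -341.5  138.7] [-179.9   -0.1   85. ] 20.100036495020927
[ 422.  -343.1   54. ] [ 426.4 -344.7    4. ]
[ 476.4 -342.6   54. ] [ 491.1 -344.2    4. ]
[ 548.1 -353.2   54. ] [ 576.4 -356.7    4. ]
[321.2 229.1]
[320.8 193.6]
```

View pics/t6.png

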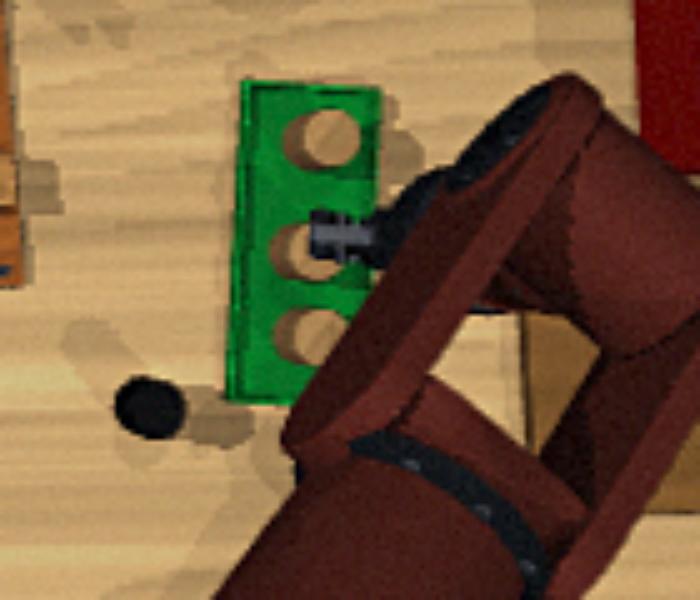

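View pics/s6.png

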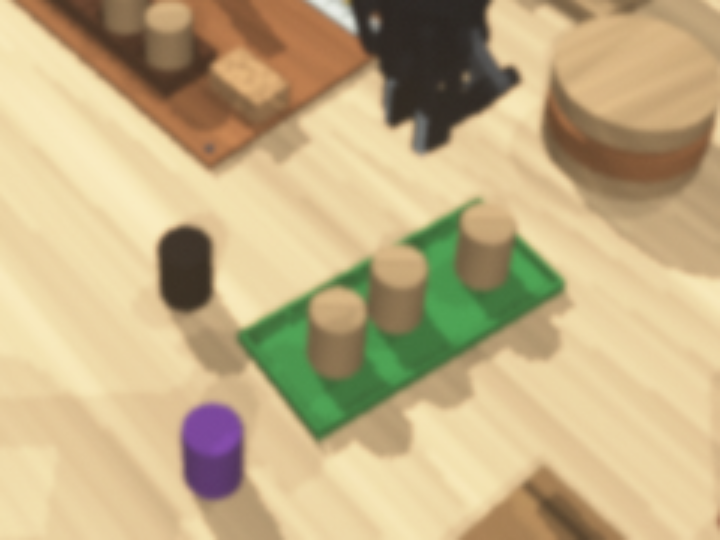

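Nothing was gripped: the fingers closed to 20 mm, the rounds still stand in the tray, and s2 did not move. I'll reopen, go back down and look before closing again.

```bash
python3 - <<'E'
from h import *
np.set_printoptions(precision=1,suppress=True)
grip(70,30)
move_l([478,-342,62],speed=150); wait(.2)
im,o=snap("wrist"); a=im[100:400,170:470,::-1]; print(o["tcp_pos"],o["wrist_force"],o["grip_width"],o["t"])
im2,_=snap("side"); b=cv2.resize(im2[220:370,310:460,::-1],None,fx=2,fy=2)
move_l([478,-342,21],speed=100); wait(.2)
im,o=snap("wrist"); c=im[100:400,170:470,::-1]; print(o["tcp_pos"],o["wrist_force"],o["grip_width"],o["t"])
im2,_=snap("side"); d=cv2.resize(im2[220:370,310:460,::-1],None,fx=2,fy=2)
cv2.imwrite("pics/c7.png",np.vstack([np.hstack([a,b]),np.hstack([c,d])]))
E
```

```text
[ 479.1 -342.9   63.7] [-0.4  0.3 -1. ] 70.10971364797453 14.5333
[ 478.7 -342.6   21.9] [ 0.6  0.4 -0.1] 70.04418029671227 15.3917
```

View pics/c7.png

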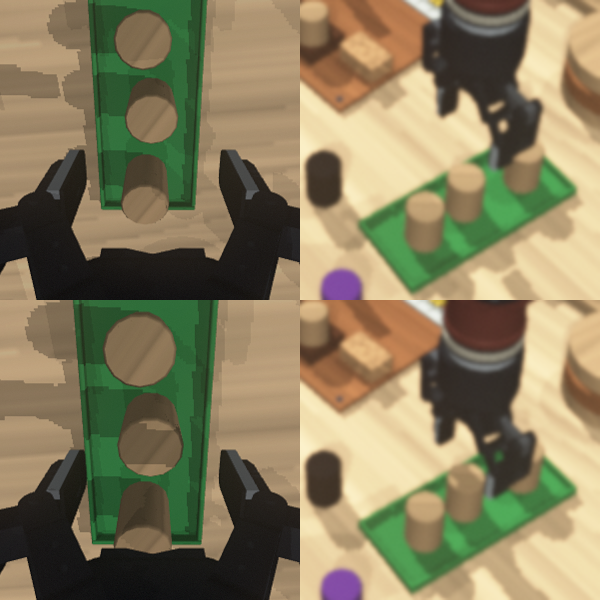

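```bash
python3 - <<'E'
from h import *
np.set_printoptions(precision=1,suppress=True)
im,o=snap("side"); im=np.ascontiguousarray(im[:,:,::-1])
tp=o["tcp_pos"]; A=Ro.from_euler("xyz",o["ee_rot"],degrees=True).as_matrix()
def dot(im,n,X,c):
    p=proj(n,X,o); cv2.circle(im,tuple(int(round(v*8)) for v in p),10,c,-1,cv2.LINE_AA,3)
for s in (-35,35): dot(im,"side",tp+A@[s,0,-10],(0,0,255))
dot(im,"side",[477,-342.5,54],(255,0,0)); dot(im,"side",[423,-342.5,54],(255,0,0)); dot(im,"side",[547,-353,54],(255,0,0))
im2,_=snap("wrist"); im2=np.ascontiguousarray(im2[:,:,::-1])
for s in (-35,35):dot(im2,"wrist",tp+A@[s,0,-10],(0,0,255))
dot(im2,"wrist",[477,-342.5,54],(255,0,0))
print(tp,o["ee_rot"],o["joint_pos"])
cv2.imwrite("pics/c8.png",np.hstack([cv2.resize(im[220:370,310:460],None,fx=2.6,fy=2.6),cv2.resize(im2[150:400,195:445],(390,390))]))
E
```

```text
[ 478.5 -342.5   21.8] [179.9   0.1  85. ] [ -42.4   19.6  103.9   -0.    56.4 -127.4]
```

View pics/c8.png

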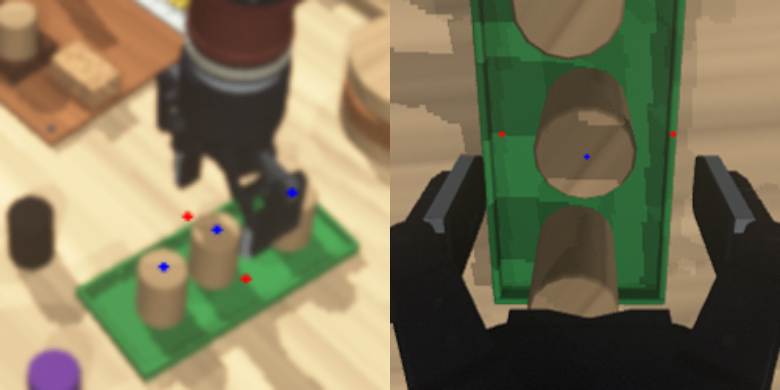

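The dots show the fingertips are not where the stated TCP is. They look about 35–45 mm higher in both the side and wrist views. I'll lower in small, force-checked steps and look again.

```bash
python3 - <<'E'
from h import *
np.set_printoptions(precision=1,suppress=True)
for z in (14,7,0):
    move_l([478,-342,z],speed=60); o=get_obs(); print(z,o["tcp_pos"],o["wrist_force"])
    if abs(o["wrist_force"][2])>6: break
wait(.2)
im,o=snap("wrist"); im2,_=snap("side"); print(o["tcp_pos"],o["wrist_force"],o["t"])
cv2.imwrite("pics/c9.png",np.hstack([cv2.resize(im2[220:370,310:460,::-1],None,fx=2.6,fy=2.6),cv2.resize(im[150:400,195:445,::-1],(390,390))]))
E
```

```text
14 [ 477.3 -341.4   13.1] [ 0.  -0.5 -0.2]
7 [ 477.5 -341.5    6.2] [ 0.3 -0.1 -1. ]
0 [ 477.5 -341.5   -0.7] [0.1 0.  0.4]
[ 478.1 -342.1    0.2] [-0.3  0.4  0.9] 16.5917
```

View pics/c9.png

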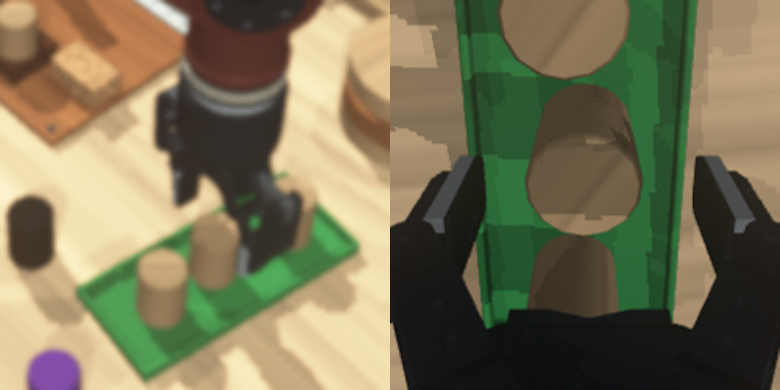

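Level with the round's top, the pad gap scales at about 3.07 px/mm against 2.97 px/mm for the round. So the real tips are about 50 mm behind the stated TCP when open 70, and about 45 mm at 38. I'll use that offset and go lower.

```bash
python3 - <<'E'
from h import *
np.set_printoptions(precision=1,suppress=True)
for z in (-8,-15,-22):
    move_l([478,-342,z],speed=60); o=get_obs(); print(z,o["tcp_pos"],o["wrist_force"])
    if abs(o["wrist_force"][2])>6: raise SystemExit
wait(.1)
grip(25,30); o=get_obs(); print(o["grip_width"],o["wrist_force"])
im,o=snap("wrist"); im2,_=snap("side"); print(o["tcp_pos"],o["wrist_force"],o["t"])
cv2.imwrite("pics/c10.png",np.hstack([cv2.resize(im2[220:370,310:460,::-1],None,fx=2.6,fy=2.6),cv2.resize(im[150:400,195:445,::-1],(390,390))]))
E
```

```text
-8 [ 477.3 -341.4   -8.9] [0.3 0.1 0.2]
-15 [ 477.5 -341.5  -15.7] [ 0.2 -0.  -0.4]
-22 [ 477.5 -341.6  -22.6] [ 0.1  0.3 -0.8]
37.15671072120838 [0.4 0.2 1.9]
[ 478.3 -342.3  -21.6] [0.4 0.2 1.9] 18.0
```

View pics/c10.png

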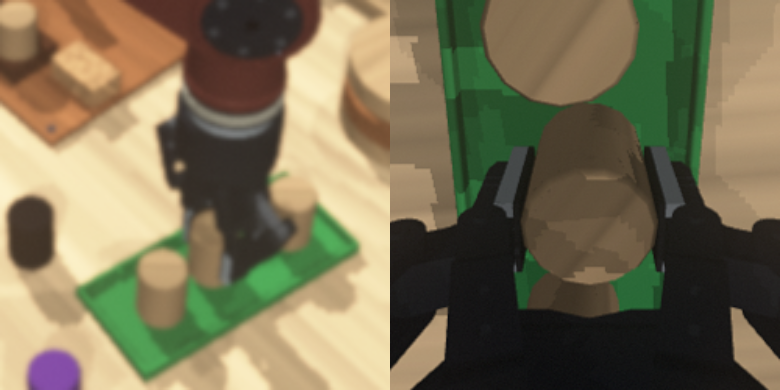

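```bash
python3 - <<'E'
from h import *
np.set_printoptions(precision=1,suppress=True)
move_l([478,-342,75],speed=150); wait(.2)
im,o=snap("wrist"); print(o["grip_width"],o["tcp_pos"])
cv2.imwrite("pics/c11.png",cv2.resize(im[150:400,195:445,::-1],(600,600),interpolation=cv2.INTER_CUBIC))
d=o["tcp_pos"]; A=Ro.from_euler("xyz",o["ee_rot"],degrees=True).as_matrix()
p=unproj("wrist",(322.2,296.8),d[2]+76,o); print(A.T@(p-d))
E
```

```text
37.50704475851394 [ 477.  -341.1   73.4]
[  0.6  -2.7 -76. ]
```

View pics/c11.png

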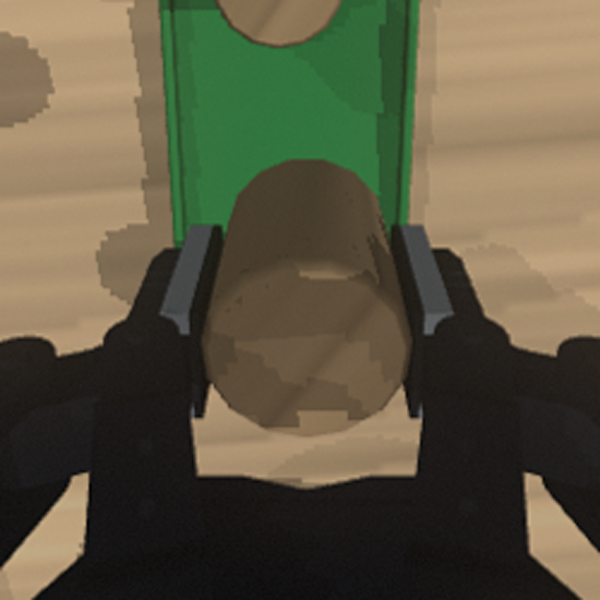

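```bash
cat > ins.py <<'E'
from h import *
np.set_printoptions(precision=1,suppress=True)
def insert(x,y,tag,yaw=2.9):
    move_l([x,y,50],speed=150); wait(.15)
    im,o=snap("wrist"); a=cv2.resize(im[150:400,195:445,::-1],(390,390))
    print(o["grip_width"],o["tcp_pos"],o["t"])
    for z in (6,1,-4,-9,-13):
        move_l([x,y,z],speed=60 if z<6 else 120); o=get_obs(); print(z,o["tcp_pos"],o["wrist_force"],o["moment"])
        if abs(o["wrist_force"][2])>8: print("stop"); break
    im,o=snap("wrist"); b=cv2.resize(im[150:400,195:445,::-1],(390,390))
    cv2.imwrite("pics/"+tag+".png",np.hstack([a,b])); print(o["grip_width"],o["t"])
E
python3 - <<'E'
from ins import *
move_l([478,-342,100],speed=200)
goto([492.7,44.2,100],[180,0,2.9])
insert(492.7,44.2,"i1")
E
```

```text
37.943967805305604 [494.2  44.   51.4] 21.9
6 [492.8  44.2   6.1] [-0.4  0.6  0. ] [-0. -0.  0.]
1 [493.1  44.2   1.4] [-0.3  0.5  0.4] [-0.  0.  0.]
-4 [492.3  44.2  -4.3] [ 0.7  0.1 -1.3] [-0.  -0.  -0.1]
-9 [492.1  44.2  -9.5] [ 0.4  1.  -0.3] [-0.1  0.   0. ]
-13 [493.1  44.2 -10.4] [-8.4 -0.4 19.5] [-0.   1.2 -0.1]
stop
37.31711209380734 23.4667
```

View pics/i1.png

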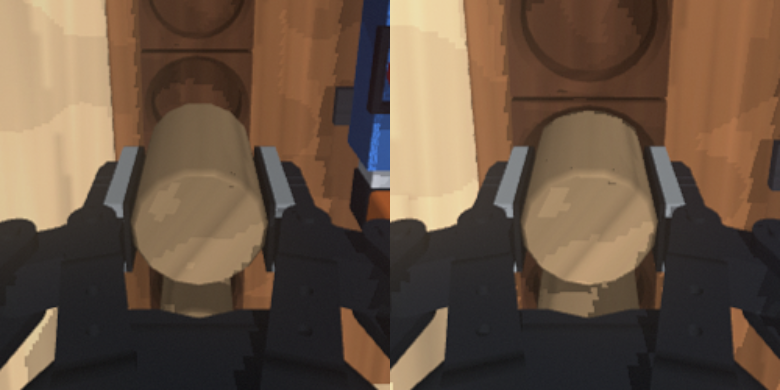

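```bash
python3 - <<'E'
from ins import *
move_l([491.8,44.2,-10],speed=60)
o=get_obs(); print(o["wrist_force"],o["tcp_pos"])
grip(56); wait(.2); im,o=snap("wrist"); print(o["grip_width"],o["wrist_force"])
im2,_=snap("side")
move_l([491.8,44.2,100],speed=200); wait(.2)
im3,o=snap("wrist"); im4,_=snap("side"); print(o["tcp_pos"],o["t"])
R=lambda a,s:cv2.resize(a[:,:,::-1],s,interpolation=cv2.INTER_CUBIC)
cv2.imwrite("pics/r1.png",np.vstack([np.hstack([R(im[150:400,195:445],(300,300)),R(im2[160:280,240:400],(400,300))]),np.hstack([R(im3[50:300,200:450],(300,300)),R(im4[160:280,240:400],(400,300))])]))
E
```

```text
[-0.3  0.1 -0.6] [492.1  44.2  -9.9]
56.24265992007143 [0.2 0.8 0.3]
[490.1  44.3  98. ] 25.2917
```

View pics/r1.png

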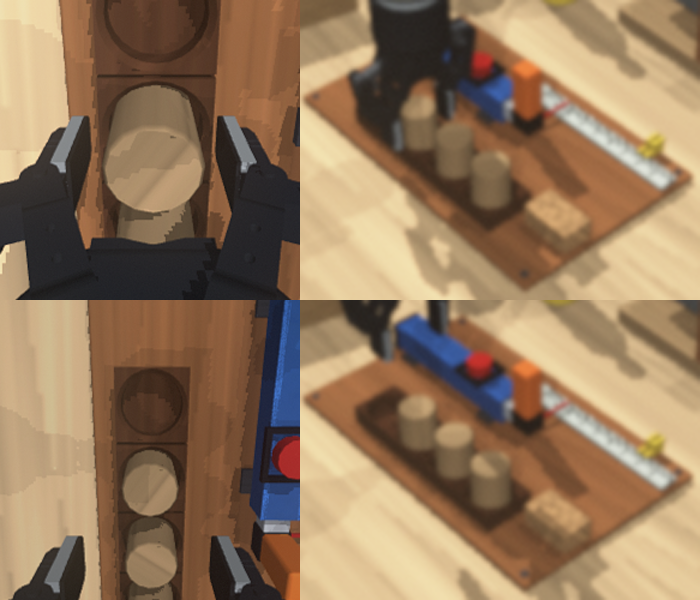

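The first round is home: in the side view the three tops are collinear, with equal steps of (36,29) px. Next I'll take s3 and put it in the last empty pocket.

```bash
python3 - <<'E'
from ins import *
goto([423.5,-342.3,70],[180,0,85]); grip(62,30)
move_l([423.5,-342.3,-12],speed=150); o=get_obs(); print(o["wrist_force"])
move_l([423.5,-342.3,-22],speed=60); o=get_obs(); print(o["wrist_force"]); wait(.1)
grip(25,30); o=get_obs(); print(o["grip_width"],o["wrist_force"])
move_l([423.5,-342.3,100],speed=200); o=get_obs(); print(o["grip_width"])
if o["grip_width"]<34: raise SystemExit
goto([489.4,98.1,100],[180,0,2.9])
insert(489.4,98.1,"i2")
E
```

```text
[ 0.1 -0.1  0.3]
[-0.1  0.6  0.5]
37.545065996204066 [-0.2  0.   1.4]
37.15021915221932
37.30575087355686 [490.9  98.   51.4] 32.35
6 [489.5  98.2   6.1] [ 0.2 -0.5  0.2] [-0. -0. -0.]
1 [489.8  98.1   1.4] [-0.3 -0.1 -1.3] [ 0.1  0.  -0. ]
-4 [489.1  98.   -4.3] [ 0.4  0.1 -0.3] [ 0.  -0.1 -0. ]
-9 [489.   98.   -9.4] [-0.1 -0.6 -0.7] [-0. -0.  0.]
-13 [489.8  98.1 -10.4] [-7.  -0.6 18.8] [-0.1  1.2  0.1]
stop
37.37092948118888 33.9167
```

View pics/i2.png

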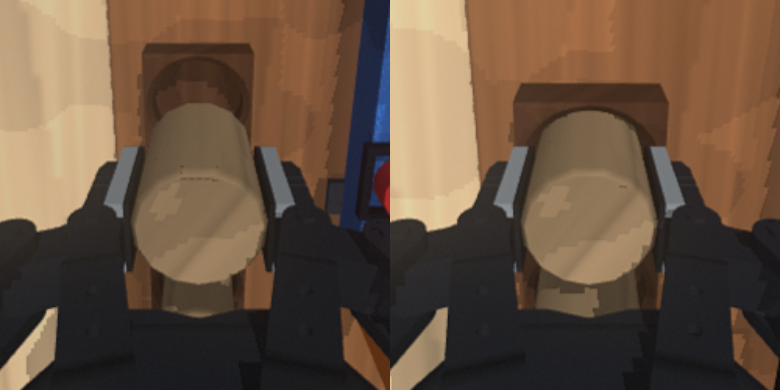

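```bash
python3 - <<'E'
from ins import *
move_l([488.7,98.1,-10],speed=60)
grip(56); wait(.1)
move_l([488.7,98.1,100],speed=200); wait(.2)
im3,o=snap("wrist"); im4,_=snap("side"); print(o["tcp_pos"],o["t"])
R=lambda a,s:cv2.resize(a[:,:,::-1],s,interpolation=cv2.INTER_CUBIC)
cv2.imwrite("pics/r2.png",np.hstack([R(im3[50:300,200:450],(400,400)),R(im4[160:280,240:400],(400,300))][0:1]+[np.vstack([R(im4[160:280,240:400],(400,300)),np.zeros((100,400,3),np.uint8)])]))
o4=dict(tcp_pos=np.array([490.1,44.7,130.]),ee_rot=[180,0,2.9]); print(unproj("wrist",(431.7,172.9),58,o4))
for n in ["lock_top","grip","clip","round_1"]:
    for r in spot_in(n,"wrist")[:4]: print(n,round(r["score"],2),np.array(r["extent"]))
E
```

```text
[487.  98.  98.] 35.5417
[585.6  72.6  58. ]
lock_top 0.59 [440.4 243.7  35.8  33.4]
grip 0.82 [450.2 322.1  46.   74.7]
clip 0.67 [325.5 249.6  51.3  49.9]
clip 0.15 [327.6 345.2  39.1  20.3]
round_1 0.97 [326.4 343.4  34.5  19.5]
round_1 0.97 [326.2 201.1  43.8  56.9]
round_1 0.62 [327.2 307.4  37.9  57.7]
round_1 0.58 [323.2 257.5  43.5  55.3]
```

View pics/r2.png

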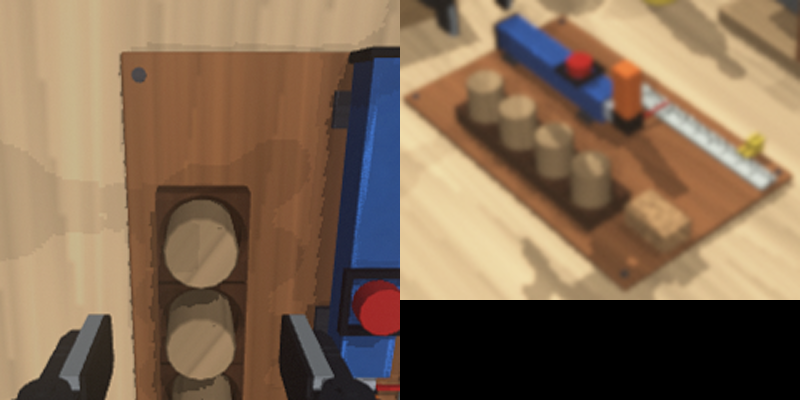

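```bash
python3 - <<'E'
from ins import *
im,o=snap("wrist"); g=cv2.resize(im[150:300,260:410,::-1],None,fx=4,fy=4,interpolation=cv2.INTER_CUBIC); 
for x,y in ([490.6,99],[493.3,45.2]):
  for z in (62,66):
    p=proj("wrist",[x,y,z],o); cv2.circle(g,tuple(int(v) for v in (p-[260,150])*4),3,(0,0,255) if z==62 else (255,0,0),-1)
for p in [(325.6,201.9),(325.6,258.8)]: print(unproj("wrist",p,62,o))
cv2.imwrite("pics/r3.png",g)
E
```

```text
[491.1 105.9  62. ]
[493.9  55.6  62. ]
```

View pics/r3.png

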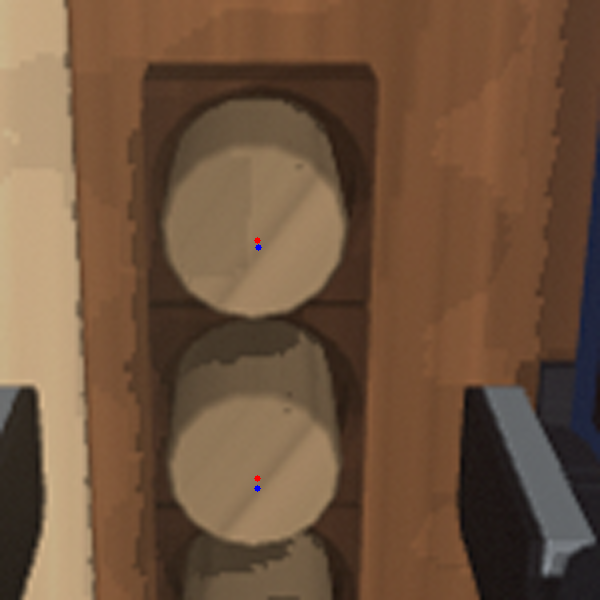

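All four rounds stand level, and the observed spacing of the two new tops (238 px in the crop) matches the projected spacing. Next is the lock button.

```bash
python3 - <<'E'
from ins import *
goto([586,72.3,70],[180,0,2.9]); grip(0,30)
move_l([586,72.3,28],speed=150); wait(.2)
im,_=snap("side"); a=cv2.resize(im[150:250,270:370,::-1],(390,390)); 
last=None
z=28
while z>-5:
    z-=2; move_l([586,72.3,z],speed=40); wait(.05); o=get_obs(); f=o["wrist_force"]
    print(z,o["tcp_pos"][2],f)
    if f[2]>14: break
im,o=snap("side"); b=cv2.resize(im[150:250,270:370,::-1],(390,390)); print(o["t"])
cv2.imwrite("pics/l1.png",np.hstack([a,b]))
E
```

```text
26 26.060882808298242 [ 0.8 -1.1 -0.6]
24 23.817368456251238 [ 0.3 -0.1  0.3]
22 21.844053634628352 [-0.8 -0.5 -1. ]
20 20.139426394465815 [0.5 0.6 0.1]
18 18.142486426690954 [ 0.  -0.1  2.3]
16 15.998661960808423 [0.5 0.1 2. ]
14 13.877183563675718 [ 0.6 -1.1  1.5]
12 12.849308912147507 [-0.4 -0.1  7.1]
10 12.733577985553953 [-4.8 -1.1 16.2]
40.3417
```

View pics/l1.png

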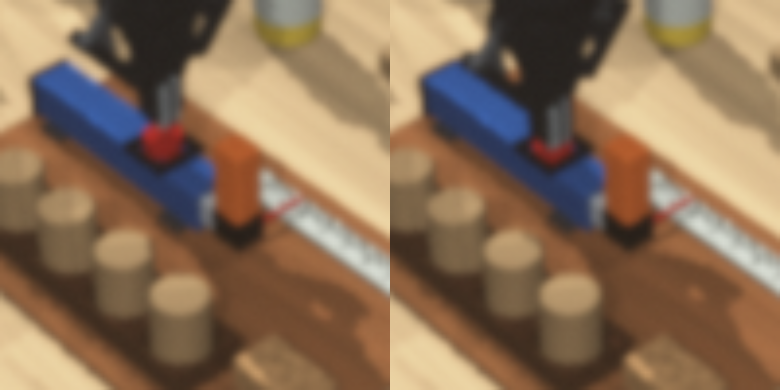

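```bash
python3 - <<'E'
from ins import *
move_l([586,72.3,7],speed=40); wait(.15); o=get_obs(); print(o["wrist_force"],o["tcp_pos"])
move_l([586,72.3,70],speed=200); grip(48,40)
goto([589.5,-2,85],[180,0,-87.1]); wait(.25)
im,o=snap("wrist","g1"); print(o["tcp_pos"],o["ee_rot"],o["t"])
for n in ["grip","clip","lock_top"]:
    for r in spot_in(n,"wrist")[:3]: print(n,round(r["score"],2),np.array(r["extent"]))
print(proj("wrist",[589.7,-2,92],o))
E
```

```text
[-12.4  -1.4  31.3] [586.4  72.3  12.6]
[589.5  -1.8  85. ] [180.    0.  -87.1] 43.325
grip 0.71 [320.6 189.2  50.  118.7]
clip 0.86 [454.2 116.   23.5  38.7]
clip 0.33 [287.1 212.7 438.9 215.6]
lock_top 0.78 [232.7 208.6  36.2  33.3]
[323.6 234.2]
```

View pics/g1.png

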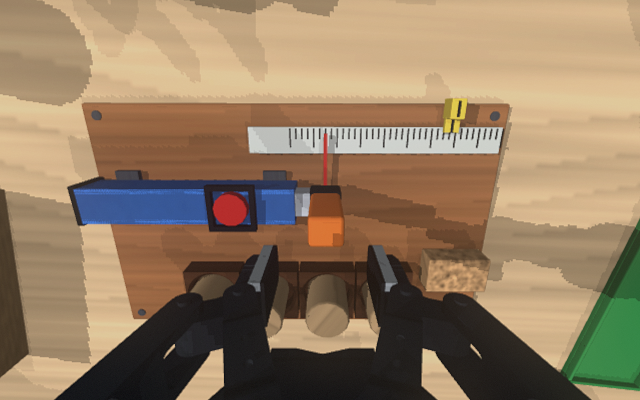

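```bash
python3 - <<'E'
import cv2
im=cv2.imread("pics/g1.png"); cv2.imwrite("pics/g1c.png",cv2.resize(im[90:160,410:510],None,fx=8,fy=8,interpolation=cv2.INTER_CUBIC))
cv2.imwrite("pics/g1d.png",cv2.resize(im[120:250,285:365],None,fx=4.5,fy=4.5,interpolation=cv2.INTER_CUBIC))
E
```

```text
(no output)
```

View pics/g1c.png

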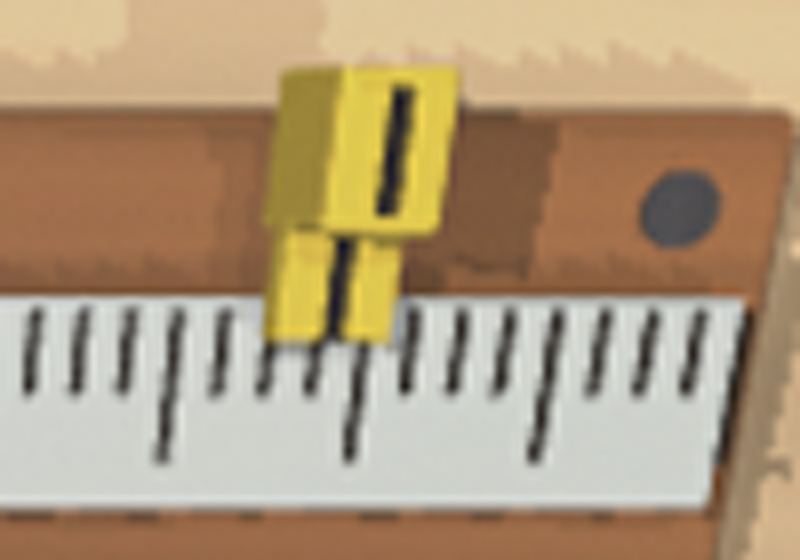

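View pics/g1d.png

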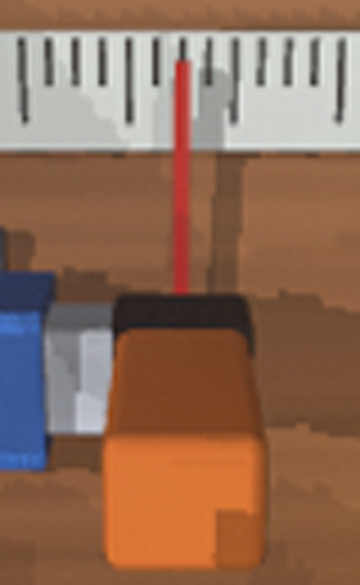

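```bash
python3 - <<'E'
from ins import *
o=dict(tcp_pos=np.array([589.5,-1.8,85.]),ee_rot=[180,0,-87.1])
J=Ro.from_euler("z",2.9,degrees=True).as_matrix()
for nm,p,z in [("clip base",(452.2,132.5),12.5),("clip top",(459.8,109),26),("ptr tip z16",(325.4,134),16),("ptr tip z30",(325.4,134),30),("ptr root z30",(325.2,185),30),("gtop",(285+185/4.5,120+500/4.5),92),("gtopL",(285+104/4.5,120+500/4.5),92),("gtopR",(285+265/4.5,120+500/4.5),92),("scale0",(285+24/4.5,120+120/4.5),12),("scaleL",(410+349/8,90+460/8),12)]:
    X=unproj("wrist",p,z,o); print(nm,X,J.T@X)
E
```

```text
clip base [ 652.4 -107.9   12.5] [ 646.1 -140.8   12.5]
clip top [ 671.5 -104.5   26. ] [ 665.3 -138.3   26. ]
ptr tip z16 [646.1  -0.9  16. ] [645.2 -33.5  16. ]
ptr tip z30 [647.4  -0.7  30. ] [646.6 -33.4  30. ]
ptr root z30 [605.8  -2.7  30. ] [604.9 -33.4  30. ]
gtop [592.   -3.5  92. ] [591.1 -33.5  92. ]
gtopL [591.4   8.1  92. ] [591.  -21.9  92. ]
gtopR [592.6 -15.   92. ] [591.1 -45.   92. ]
scale0 [633.5  28.6  12. ] [634.1  -3.5  12. ]
scaleL [ 639.9 -111.7   12. ] [ 633.5 -144.    12. ]
```

```bash
python3 - <<'E'
from ins import *
move_l([590,-3.5,40],speed=120); print(get_obs()["wrist_force"])
move_l([590,-3.5,10],speed=80); wait(.1); print(get_obs()["wrist_force"])
grip(10,40); wait(.1); o=get_obs(); print(o["grip_width"],o["wrist_force"],o["tcp_pos"])
im,o=snap("wrist","g2"); print(o["t"])
if 18<o["grip_width"]<28:
    u=np.array([.0506,-.9987,0])
    for d in (15,60,107):
        move_l(np.array([590,-3.5,10])+d*u,speed=60); o=get_obs(); print(d,o["tcp_pos"],o["wrist_force"],o["grip_width"])
        if np.linalg.norm(o["wrist_force"])>25: break
    wait(.3); o=get_obs(); print(o["tcp_pos"],o["wrist_force"])
    im,o=snap("wrist","g3"); snap("top","t3"); snap("side","s3"); print(o["t"],o["tcp_pos"])
E
```

```text
[0.1 0.6 0.5]
[ 0.6 -0.8  0.2]
23.759493013328328 [-0.8 -2.   3.4] [590.5  -3.8  10.7]
45.1083
15 [591.3 -19.2  10.6] [-1.1  0.8  6.1] 23.837843153746267
60 [593.5 -64.   10.6] [-0.9  1.3  6.1] 23.649287789128934
107 [ 595.8 -110.7   10.6] [-1.3  1.9  6.5] 23.671028989475616
[ 595.8 -110.6   10.6] [-0.5  2.4  5.3]
47.6917 [ 595.8 -110.6   10.6]
```

```bash
python3 - <<'E'
import cv2,numpy as np
a=cv2.resize(cv2.imread("pics/g3.png")[60:260,200:500],(780,520),interpolation=cv2.INTER_CUBIC); cv2.imwrite("pics/g3c.png",a)
b=cv2.resize(cv2.imread("pics/t3.png")[140:250,250:410],(400,275),interpolation=cv2.INTER_CUBIC);c=cv2.resize(cv2.imread("pics/s3.png")[150:280,240:400],(400,325),interpolation=cv2.INTER_CUBIC)
cv2.imwrite("pics/ts3.png",np.vstack([b,c]))
E
```

```text
(no output)
```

View pics/g3c.png

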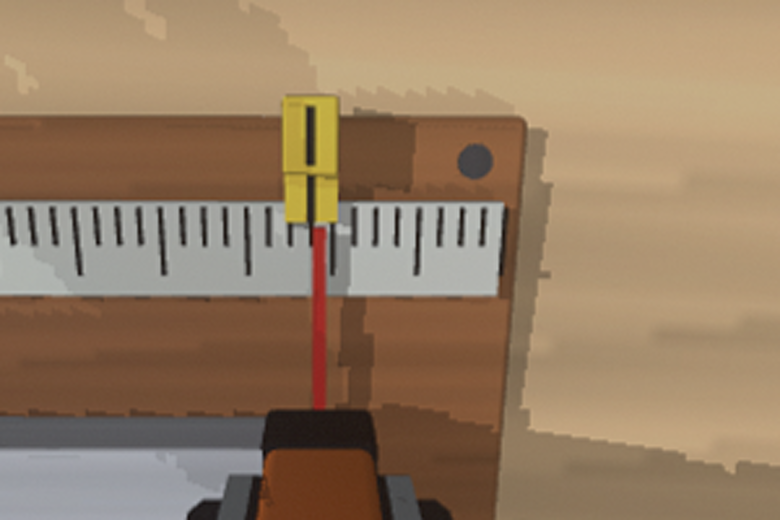

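View pics/ts3.png

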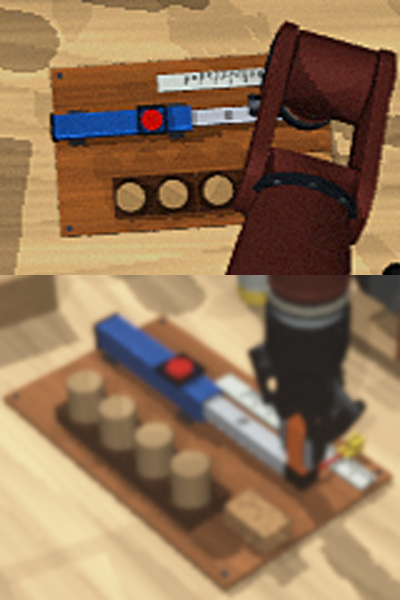

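The arm is out and held. The pointer, at crop column 319, is about 8 px (1.9 mm) past the clip line at 311, where 5 mm is 21.5 px. I'll move back by that much, check, and hand in while holding.

```bash
python3 - <<'E'
from ins import *
u=np.array([.0506,-.9987,0])
move_l(np.array([590,-3.5,10])+105.1*u,speed=20); wait(.6)
im,o=snap("wrist","g4"); print(o["t"],o["tcp_pos"],o["wrist_force"],o["grip_width"],np.abs(o["qvel"]).max())
a=cv2.resize(im[60:260,200:500,::-1],(780,520),interpolation=cv2.INTER_CUBIC); cv2.imwrite("pics/g4c.png",a)
E
```

```text
48.6917 [ 595.6 -108.5   10.6] [-1.2  3.5  5.4] 23.302687234712455 0.08837090702081583
```

View pics/g4c.png

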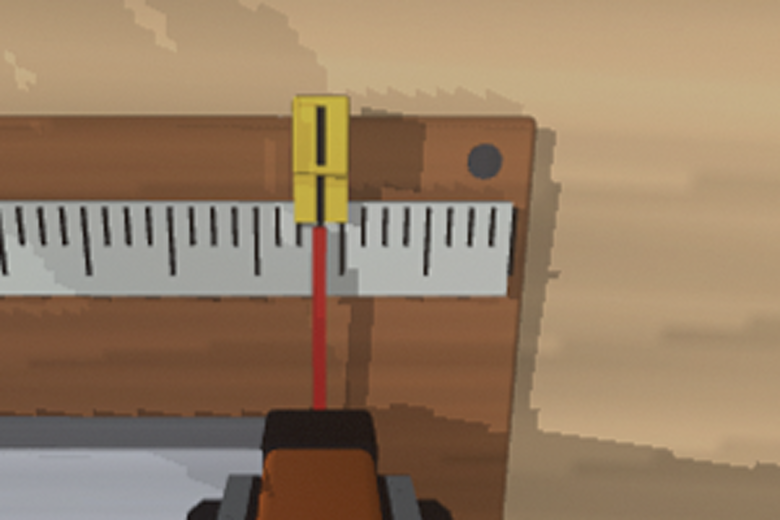

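The pointer (crop column 319) is now in line with the clip's black line (320), and the arm is steady and held. Handing in.

```bash
python3 -c "
from station import *
sign_off()"
```

```text
the job is handed in; nothing more can be done
```

I filled both empty pockets with spares, pushed the lock button down, and drew the arm out about 105 mm to the clip. I handed it in at about 49 s with the orange grip still held.

**Last checks**
- **Pointer:** it is level with the clip line, within about half a millimetre in the wrist view. The arm was at rest with a 23.3 mm finger opening on the post and a squeeze set to 40 N.
- **Rounds:** all four pocket rounds look level and upright in the side view. The side view put the end round (the second one I placed) about 2 mm off the row spacing. The wrist view did not confirm this, and it is within the 6 mm limit.
- **Lock button:** it met a hard stop at about 31 N after roughly 7–8 mm of travel. The arm then slid out freely, so it is unlocked.
- **Last spare and bystanders:** I did not take a last picture of the third spare in the tray or of the other items on the bench. I saw no contact with them.

**What disagreed**
- **Fingertips:** they sit about 37–50 mm behind the stated TCP, depending on the opening. My first grasp closed on air above the round because of this and disturbed nothing. I corrected for it from the images.
- **Insertion force:** both insertions ended with about 19 N of contact force, about 3 mm higher than I expected. I backed off before releasing, and the rounds then looked fully home.

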